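Take the pot off the heat with the wooden spoon

TASK

The pot has finished cooking: first switch the hob off by turning its knob fully anticlockwise to the end stop, then pull the flat wooden spoon out of the steel cup and, with the spoon, push the pot across the hob off the heating plate until it stands wholly inside the marked resting circle, never touching the hot pot with the gripper. Then leave the spoon in the upper crate, blade end down inside it. Do not knock the pot or the cup over, leave the cup about where it stands, and do not disturb the other things on the slab.

Things in the scene. Friction and masses are not known exactly. Their poses are not given: they have to be found in the camera images.
- hob: fixed white hob with a black glass top, 270 (x) x 360 (y) x 55 mm high, origin at the centre of its underside. Its own -x side faces the robot and carries the knob; on the glass, 30 mm to its +x of centre, are the round dark heating plate (140 mm across, centre 88 mm to its -y, the robot's right) and the resting circle (88 mm to its +y)
- rest (a point): centre of the resting circle, on the glass top 55 mm above the slab; the circle is a thin grey outline 160 mm across
- knob (a joint): rotary knob of the hob, vertical axis, rad; 0 = fully anticlockwise (seen from above) end stop = off, grows clockwise to 2.4. At 0 its grip bar points along the hob's x axis; at q the bar is turned by q clockwise seen from above
- knob_grip (a point): on the knob's axis, at the height to grip; the knob is 48 mm across, with a bar grip 46 mm long, 14 mm wide across it; this point is 7 mm below the bar's top and 88 mm above the slab
- pot: loose open aluminium pot, 100 mm outside diameter, 75 mm high, straight wall, two small ears at its own +x and -x sides reaching 67 mm from the axis, 55 to 63 mm up; about 0.35 kg; origin at the centre of its underside; starts on the heating plate
- cup: loose stainless steel cup, 74 mm outside diameter, 100 mm high, wall 3 mm, floor 4 mm, about 0.3 kg, origin at the centre of its underside; holds the spoon
- spoon: flat-ended wooden spoon 200 mm long, origin at the centre of the blade's bottom edge, own +z along it up to the handle end; blade 9 mm thick (x) x 40 mm wide (y), 52 mm long, then the handle of 14 (x) x 18 (y) mm; stands blade down in the cup, leaning about 11 degrees towards its own +x
- spoon_tip (a point): centre of the spoon's bottom (blade) edge
- spoon_grip (a point): on the handle's axis, 155 mm up from the bottom edge, about 55 mm above the cup's rim at the start
- crates: two plastic crates stacked and fixed, the blue one below, the yellow one on top open upwards; each 220 (x) x 160 (y) x 75 mm, walls 5 mm; origin at the centre of the stack's underside; rim 150 mm up
- crate_floor (a point): centre of the upper crate's inner floor, 80 mm above the slab; inner floor 210 x 150 mm
- jar: bystander: amber glass jar with a lid, 64 mm across, 85 mm high, origin at its underside; may have changed places with the cup
- saucer: bystander: white saucer, 140 mm across, 20 mm high
- bottle: bystander: green glass bottle with twist cap, 66 mm across, 210 mm high
- mug: bystander: ceramic mug, 80 mm across, 90 mm high
- bowl: bystander: white bowl, 130 mm across, 60 mm high
- tin: bystander: food tin, 70 mm across, 100 mm high
There are look-alikes about, which are no part of the job. Of the things shaped like the spoon, the wooden one is meant. Leave any pink look-alike of the pot alone.

How it is judged (in metres and radians):
On the way, in this order (a step that is already met when the one before it is completed fails the run):
1. the knob is turned to its anticlockwise end stop (within 0.1 rad) (value of joint knob below 0.1 rad), for 0.2 s.
2. the spoon is pulled out, its whole length above the cup's rim (z of spoon_tip in the frame of cup above 0.102 m), for 0.2 s.
3. the pot stands on the hob inside the resting circle (axis within 30 mm of its centre) (horizontal distance between pot and rest below 0.03 m and angle between pot's own z axis and vertical below 0.1 rad), for 0.2 s.
At the end, for the whole second after the job is handed in: Knob at its off stop (within 0.1 rad); pot upright and still, axis within 30 mm of the resting circle's centre; spoon at rest with its blade edge inside the upper crate, at most 45 mm above its floor; cup upright within 60 mm of its start (all of step 3 and value of joint knob below 0.1 rad and linear speed of pot below 0.02 m/s and x of spoon_tip in the frame of crate_floor between -0.107 and 0.107 m and y of spoon_tip in the frame of crate_floor between -0.077 and 0.077 m and z of spoon_tip in the frame of crate_floor between -0.01 and 0.045 m and linear speed of spoon below 0.03 m/s and angle between cup's own z axis and vertical below 0.1 rad and distance of cup from where it was at the start of the episode below 0.06 m); the robot touches nothing.
It fails at once if the gripper or the arm touches the pot (contact force between any of the fingers, the arm and pot above 0.5 N).
It fails at once if the pot is knocked over or falls off the hob (angle between pot's own z axis and vertical above 0.35 rad or height (world z) of pot below 0.04 m).
It fails at once if the cup is knocked over (angle between cup's own z axis and vertical above 0.6 rad).
It fails at once if a bystander (jar, saucer, bottle, mug, bowl or tin) is moved by more than 30 mm (distance of any of jar, saucer, bottle, mug, bowl, tin from where it was at the start of the episode above 0.03 m).
It also fails if it takes over 72 s, if anything falls off the work surface, if the arm or the gripper's body presses on something with over 40 N, if the wrist force passes 120 N, or if a joint passes its speed limit or range.

ROBOT

A 6-joint arm with a two-finger parallel gripper is mounted at the origin on the work surface. World frame = base frame: x ahead of the robot, y to its left, z up, the work surface at z = 0. Lengths are in mm, angles in rad, forces in N, time in s.
With the tool pointing down it reaches from about 275 to 1000 mm from the base axis. Payload 8.4 kg.
Tool frame: the origin (TCP) lies at the very end of the fingers, on their centre line; the grasp point (between the pads) lies 19 mm behind it; z points along the fingers, y is the line along which they close (so a half turn about z gives the same grasp; the last joint's range is limited). The gripper opens to 85 mm and grips with 20 to 120 N. Pads are 22 mm wide; open, the fingers measure 114 mm over their backs; the gripper's body (76 mm by 85 mm) begins 54 mm behind the grasp point. The pads swing forward as they close: fully open they stand 13 mm farther back than shut.
Start: joints at [-1.205, 0.353, 1.633, -0, 1.155, -0.002], TCP at [224.726, -583.203, 231.281] pointing down, gripper open.
Joint ranges: [-2.63, 2.63], [-0.92, 2.1], [0.06, 2.66], [-1.3, 4.44], [0, 2.69], [-3.02, 3.02]. Speed limits (rad/s): [2.22, 2.22, 2.79, 3.14, 3.14, 3.14].

INTERFACE

Orientations are given as [roll, pitch, yaw] about the fixed x, y, z axes, in that order (R = Rz(yaw) Ry(pitch) Rx(roll)).
In Python, from rig import r, vision gives the robot as it stands. The module is installed in compiled form; this text tells all that it offers.
- The arm moves only by the tool play_rows, never from a script. Its argument "steps" is a list of rows, each an object with "delta_pos": the shift along the tool's x, y, z in cm, a list of three; "yaw": the turn about the tool's z in rad; "jaw": the opening in per cent of the stroke, from 0 (shut) to 100 (fully open). A call has exactly 8 rows; each row is the pose to reach, as a shift and turn from the pose commanded when the call began, along the tool's axes at that moment; what a row does not reach only later rows make up. A row lasts 1/10 s, in which the tool goes at most 50 mm and 8.59 degrees, less where a joint would pass 70% of its speed; a pose out of reach is approached as far as the arm can. A call with a gripper value outside its range is refused whole. The fingers move at their own pace and stop on an object; "grip_force" is the grip in N (left out, the last holds). Time passes only in rows, so rows that repeat a pose let the fingers close, or fill a call up. It gives the time, the measured TCP pose, the force, the opening and the grip force at its end, in the units of the state.
- r.sense(): the state, without advancing time (a new reading comes with each control period).
- vision.grab_frame(name): name is "side" or "top" or "wrist"; returns (picture, depth): 420x560x3 uint8, red, green, blue; 420x560 float32, mm along the optical axis (not along the pixel's ray), 0 where there is no reading.
- vision.calibration(name): a dict with "mtx" (3x3 intrinsics, pixels), "extrinsics" (4x4, takes a point from camera to world coordinates). Camera axes: x right, y down, z forward; pixel columns grow to the right and rows downward; lengths in mm; the calibration is good to about 2 mm. A picture is of the moment at which its call begins: read the wrist's pose just before it. calibration takes no time and is no camera call; for the wrist camera it gives the pose at the moment of the call.
- r.sign_off(): hands the job in; it is judged then, once.
Trained networks look in the newest picture that a camera, given by its name, has taken for a name from the list of things; names that differ only in an ending like _2 or _b are one class to them, and where a whole thing is asked for, a point or a joint stands for the part that bears it (a point fixed in the world has none). Each returns a list of dicts, best first, with "conf" (0 to 1); they miss things now and then, are a little off and sometimes report something else, mostly with a low value. They report only what shows in the picture. A call takes as long as a camera call. They do not tell look-alikes from the thing itself.
- vision.cut_out(camera, thing): "region" (420x560 bool, what is visible of it) and "uv" ([column, row] in pixels, amid what is visible of it).
- vision.landmark_of(camera, thing): "uv" ([column, row] in pixels: a listed point, or the origin of a listed thing).
The state is a dict: "clock": time; "qpos": joint angles; "qvel": joint speeds; "joint_efforts": joint torques, N m; "eef_pos": TCP position; "tcp_rot": TCP orientation; "contact_force": force on the tool from outside, world axes, zero at the start; "wrist_torque": the same for the moment, N m; "opening": opening from 0.0 (shut) to 1.0 (fully open); "grasp_force": force on a finger pad.
Only numpy, scipy, OpenCV 4.12 (cv2) and the standard library are available. Lean on these libraries where they do the work, as an engineer would, in place of code of your own. Each camera call takes 0.05 s, during which the arm holds its last target. There are 200 camera calls.

## Working session

There is one attempt and no reset: what is moved stays moved. The work goes in short steps, Python scripts to look and compute and a tool call to move; the robot and the scene stay as the last step left them, time stands still between calls to the robot, and variables do not carry over. Pictures are saved under pics/ and viewed, at most 10 in all, crops included, and the job is handed in when it is done.

Besides the shell and the picture viewer there is one more tool, called after "Emit:" as name(argument=value, ...) on one line, values as JSON. play_rows: Moves the arm, as the interface text tells. Its arguments: {"type":"object","properties":{"steps":{"type":"array"},"grip_force":{"type":"number"}},"required":["steps"]}

```bash
mkdir -p pics; cat > h.py <<'E'
import numpy as np, cv2
from rig import r, vision
def grab(n):
    C=vision.calibration(n); p,d=vision.grab_frame(n); return p,d,np.array(C["mtx"]),np.array(C["extrinsics"])
def cloud(d,K,E):
    v,u=np.mgrid[:420,:560]; P=np.stack([(u-K[0,2])/K[0,0]*d,(v-K[1,2])/K[1,1]*d,d],-1)
    return P@E[:3,:3].T+E[:3,3]
def ray(uv,z,K,E):
    D=E[:3,:3]@np.array([(uv[0]-K[0,2])/K[0,0],(uv[1]-K[1,2])/K[1,1],1]); s=(z-E[2,3])/D[2]; return E[:3,3]+s*D
E
python3 - <<'E'
from h import *
s=r.sense(); print({k:np.round(v,3) for k,v in s.items()})
ims=[]
for n in("top","side"):
    p,d,K,E=grab(n); np.savez(n+".npz",p=p,d=d,K=K,E=E)
    cv2.imwrite(f"pics/{n}0.png",cv2.resize(p[:,:,::-1],(800,600)))
    P=cloud(d,K,E)
    print(n,E[:3,3].round())
    for t in["hob","pot","cup","spoon","crates","jar","knob"]:
        for c in vision.cut_out(n,t)[:3]:
            m=c["region"]&(d>0); print(t,round(c["conf"],2),np.round(c["uv"]),m.sum(),np.median(P[m],0).round(),P[m].min(0).round(),P[m].max(0).round())
    for t,z in(("rest",55),("knob_grip",88),("spoon_grip",150),("pot",55),("cup",0),("crate_floor",80)):
        for c in vision.landmark_of(n,t)[:2]: print("L",t,round(c["conf"],2),np.round(c["uv"]),ray(c["uv"],z,K,E).round())
E
```

```text
{'clock': np.float64(0.0), 'qpos': array([-1.205,  0.354,  1.634, -0.   ,  1.155, -0.002]), 'qvel': array([-0.   , -0.001, -0.001, -0.001,  0.   , -0.001]), 'joint_efforts': array([ 1.0000e-03, -6.0525e+01, -3.4207e+01,  0.0000e+00,  1.0000e-02,
        0.0000e+00]), 'eef_pos': array([ 224.547, -582.747,  230.535]), 'tcp_rot': array([-3.14 ,  0.   ,  0.368]), 'contact_force': array([-0.086, -0.31 ,  0.051]), 'wrist_torque': array([ 0.02 , -0.001,  0.044]), 'grasp_force': np.float64(0.0), 'opening': np.float64(1.004)}
top [ 436.  -39. 1204.]
hob 0.68 [310. 206.] 10717 [ 521. -123.   54.] [ 389. -344.   -8.] [685.  49. 135.]
hob 0.6 [207. 222.] 477 [473. 165.  83.] [443. 139.  -4.] [505. 219.  91.]
pot 0.96 [349. 184.] 1224 [ 582. -234.   61.] [ 515. -293.   52.] [ 643. -178.  135.]
pot 0.87 [402. 286.] 1284 [ 290. -388.   10.] [ 232. -461.   -3.] [ 343. -311.   80.]
cup 0.89 [211. 179.] 505 [596. 169.  42.] [552. 136.  -4.] [625. 206. 104.]
cup 0.51 [130. 187.] 6640 [570. 381.  81.] [442. 273.  -5.] [693. 517. 156.]
spoon 0.86 [199. 178.] 324 [584. 194.  87.] [567. 175.  -1.] [612. 26
[... 1625 characters left out ...]
[799. 478. 160.]
crates 0.42 [208. 190.] 620 [778.  -9.  79.] [756. -56.   0.] [824.  15. 107.]
jar 0.65 [243. 279.] 573 [460. 182.  67.] [437. 104.  -4.] [498. 205.  93.]
knob 0.53 [310. 222.] 153 [428. -95.  70.] [ 408. -127.   53.] [459. -73. 103.]
knob 0.44 [360. 148.] 860 [ 451. -438.  106.] [ 425. -708.   -6.] [ 575. -418.  222.]
L rest 0.96 [268. 213.] [563. -61.  55.]
L knob_grip 0.54 [306. 221.] [429. -81.  88.]
L spoon_grip 0.77 [258. 328.] [295. 321. 150.]
L spoon_grip 0.61 [247. 167.] [ 685. -112.  150.]
L pot 0.84 [295. 182.] [ 574. -223.   55.]
L cup 0.56 [219. 268.] [577. 173.   0.]
L crate_floor 0.59 [169. 304.] [567. 380.  80.]
L crate_floor 0.28 [180. 233.] [717. 181.  80.]
```

View pics/top0.png

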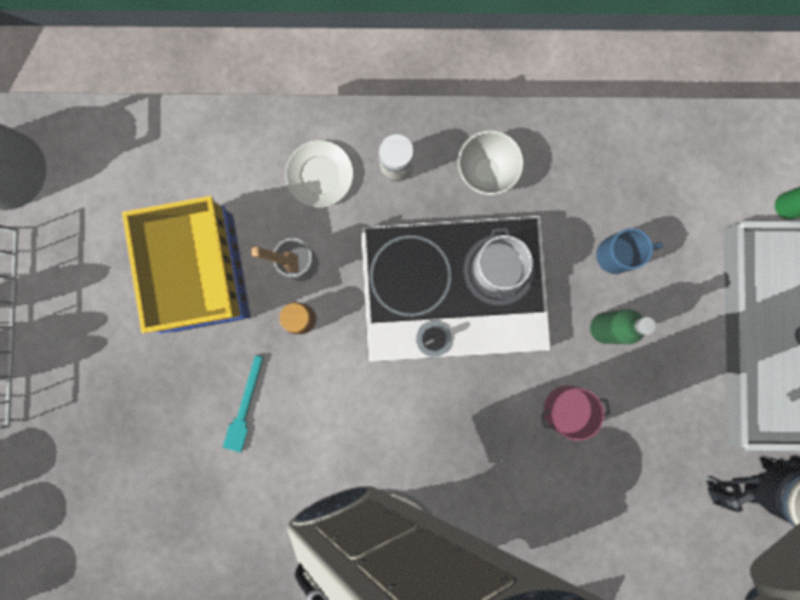

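View pics/side0.png

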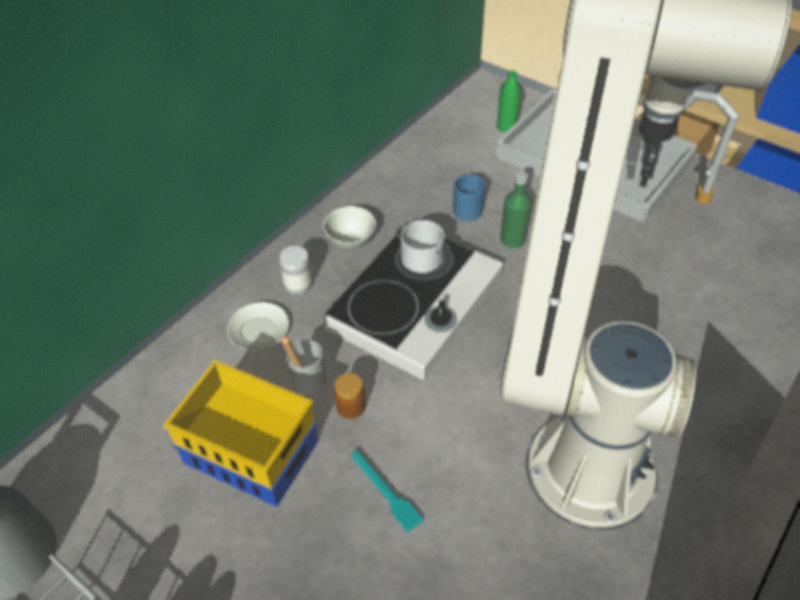

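Candidates (800-px top view): the wooden spoon at (275,258) leans in the steel cup and the teal one lies at (245,400). The wooden one is meant. Of the pots, the aluminium one at (500,262) is on the plate. The pink one at (575,412) is the look-alike. Next I'll measure and crop to confirm.

```bash
python3 - <<'E'
from h import *
D={n:np.load(n+".npz") for n in("top","side")}
A=[];C=[]
for n,d in D.items():
    P=cloud(d["d"],d["K"],d["E"]); m=d["d"]>0; A.append(P[m]);C.append(d["p"][m])
A0=A;C0=C
for i,(A,C) in enumerate(zip(A0,C0)):
    def box(x0,x1,y0,y1,z0,z1): return (A[:,0]>x0)&(A[:,0]<x1)&(A[:,1]>y0)&(A[:,1]<y1)&(A[:,2]>z0)&(A[:,2]<z1)
    print("cam",i)
    h=box(370,720,-360,80,46,64); print("hob",cv2.minAreaRect(A[h][:,:2].astype(np.float32)))
    k=box(400,470,-140,-60,60,110); K=A[k]; print("knob",K.mean(0).round(1)); 
    for t in(75,82,88):
        b=K[K[:,2]>t]; 
        if len(b)>5:
            c=b.mean(0);w,v=np.linalg.eigh(np.cov((b-c)[:,:2].T)); print(t,len(b),c.round(1),np.sqrt(w).round(1),v[:,1].round(2),np.rad2deg(np.arctan(v[1,1]/v[0,1])).round(1))
    p=A[box(480,690,-320,-150,120,145)]; (c,rr)=cv2.minEnclosingCircle(p[:,:2].astype(np.float32)); print("pot",c,rr,cv2.minAreaRect(p[:,:2].astype(np.float32)))
    q=A[box(530,650,110,240,92,106)]; c,rr=cv2.minEnclosingCircle(q[:,:2].astype(np.float32)); print("cup",c,rr,len(q))
    q=A[box(440,720,250,500,143,157)]; print("crate",cv2.minAreaRect(q[:,:2].astype(np.float32)))
    q=A[box(550,640,150,262,110,215)]; 
    for z in range(110,215,15):
        b=q[(q[:,2]>z)&(q[:,2]<z+15)]
        if len(b): print("sp",len(b),b.mean(0).round())
    q=A[box(420,520,110,215,70,100)];print("jar",cv2.minEnclosingCircle(q[:,:2].astype(np.float32)))
t=D["top"]["p"][:,:,::-1];s=D["side"]["p"][:,:,::-1]
f=lambda im,u,v:cv2.resize(im[v-35:v+35,u-45:u+45],(400,300),interpolation=cv2.INTER_CUBIC)
cv2.imwrite("pics/crop1.png",np.vstack([np.hstack([f(t,200,180),f(t,306,238)]),np.hstack([f(s,212,255),f(s,310,222)])]))
E
```

```text
cam 0
hob ((536.7119750976562, -143.10617065429688), (269.89459228515625, 359.7981262207031), 4.173033237457275)
knob [435.  -99.5  75.4]
75 89 [434.9 -99.8  94.2] [ 4.1 13.3] [-0.46  0.89] -62.5
82 87 [ 435.1 -100.3   94.5] [ 4.2 13. ] [-0.47  0.89] -62.3
88 86 [ 435.  -100.2   94.6] [ 4.1 13.1] [-0.46  0.89] -62.5
pot (576.26220703125, -227.2938690185547) 65.7140121459961 ((577.904541015625, -226.54586791992188), (100.00364685058594, 114.31096649169922), 56.88238525390625)
cup (588.49365234375, 173.73806762695312) 37.589317321777344 118
crate ((567.364501953125, 375.214599609375), (226.89974975585938, 168.28530883789062), 11.373278617858887)
sp 16 [585. 196. 117.]
sp 21 [584. 200. 133.]
sp 17 [583. 204. 148.]
sp 18 [584. 205. 162.]
sp 20 [583. 209. 177.]
sp 29 [583. 213. 194.]
sp 24 [584. 218. 202.]
jar ((473.8682861328125, 170.7992401123047), 28.228042602539062)
cam 1
hob ((554.9622192382812, -139.6687774658203), (317.71441650390625, 367.6900329589844), 4.981804370880127)
knob [430.6 -95.5  73.9]
75 70 [430.9 -96.9  91.9] [ 4.2 15. ] [-0.45  0.89] -62.9
82 62 [431.5 -98.   93.7] [ 4.1 14.7] [-0.46  0.89] -62.8
88 54 [432.5 -99.4  95. ] [ 4.  14.3] [-0.46  0.89] -62.8
pot (574.5262451171875, -223.28094482421875) 66.677734375 ((574.8981323242188, -225.7978515625), (102.61251831054688, 112.36360168457031), 58.07542419433594)
cup (587.22607421875, 174.24078369140625) 39.26695251464844 127
crate ((565.8302001953125, 374.6655578613281), (231.5500946044922, 170.52685546875), 11.430267333984375)
sp 15 [578. 206. 119.]
sp 20 [579. 209. 133.]
sp 15 [579. 209. 148.]
sp 21 [579. 215. 162.]
sp 17 [577. 215. 177.]
sp 26 [580. 220. 195.]
sp 16 [580. 219. 203.]
jar ((470.42083740234375, 171.09793090820312), 29.721912384033203)
```

View pics/crop1.png

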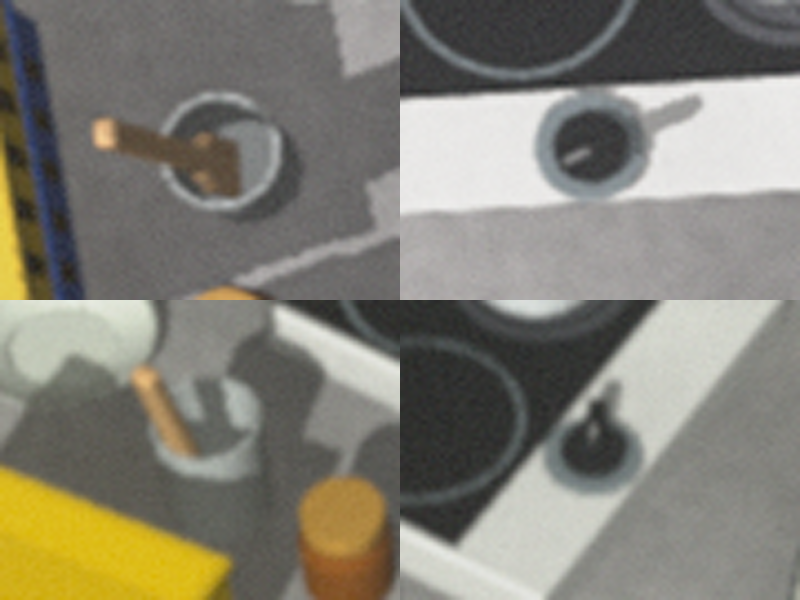

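The crop confirms the wooden spoon, standing in the cup and leaning towards world +y. The knob bar is at -62.5° and the hob yaw is 4.2°, so q is about 1.16 rad. The rest circle is near (560,-53) and the pot near (577,-226). I'll approach the knob first.

Emit:
play_rows(steps=[{"delta_pos":[4.6,-4.7,0],"yaw":0.14,"jaw":50},{"delta_pos":[9.2,-9.4,0],"yaw":0.28,"jaw":50},{"delta_pos":[13.8,-14.1,0],"yaw":0.42,"jaw":50},{"delta_pos":[18.4,-18.8,0],"yaw":0.56,"jaw":50},{"delta_pos":[23.0,-23.5,0],"yaw":0.7,"jaw":50},{"delta_pos":[27.6,-28.2,0],"yaw":0.84,"jaw":50},{"delta_pos":[32.2,-32.9,0],"yaw":0.98,"jaw":50},{"delta_pos":[36.9,-37.6,0],"yaw":1.12,"jaw":50}])

```text
clock: 2.2
eef_pos: [375.4, -235.4, 231.6]
tcp_rot: [-3.141, -0.001, -0.718]
contact_force: [0.3, -0.2, -0.3]
opening: 0.505
grasp_force: 0.0
```

```bash
cat > go.py <<'E'
import sys; from h import *
# go.py x y z yawdeg : delta to target in tool axes
s=r.sense(); p=np.array(s["eef_pos"]); w=s["tcp_rot"][2]
a=[float(v) for v in sys.argv[1:5]]; d=np.array(a[:3])-p; c,k=np.cos(w),np.sin(w)
dy=(np.deg2rad(a[3])-w+np.pi)%(2*np.pi)-np.pi
print("t",round(s["clock"],2),"p",p.round(1),"rot",np.rad2deg(s["tcp_rot"]).round(1),"F",np.round(s["contact_force"],1),"open",round(float(s["opening"]),2),"gf",s["grasp_force"],"q6",np.round(s["qpos"],2))
print("delta cm",np.round([(d[0]*c+d[1]*k)/10,(d[0]*k-d[1]*c)/10,-d[2]/10],2),"yaw",round(-dy,3))
E
python3 go.py 434 -99.5 120 -62.5
```

```text
t 2.2 p [ 375.4 -235.4  231.6] rot [-180.    -0.   -41.2] F [ 0.3 -0.2 -0.3] open 0.5 gf 0.0 q6 [-0.56  0.06  2.    0.    1.07  1.73]
delta cm [ -4.54 -14.09  11.16] yaw 0.372
```

Emit:
play_rows(steps=[{"delta_pos":[-1.2,-3.5,2.8],"yaw":0.1,"jaw":50},{"delta_pos":[-2.4,-7,5.6],"yaw":0.2,"jaw":50},{"delta_pos":[-3.6,-10.5,8.4],"yaw":0.3,"jaw":50},{"delta_pos":[-4.5,-14,11],"yaw":0.37,"jaw":50},{"delta_pos":[-4.5,-14,11],"yaw":0.37,"jaw":50},{"delta_pos":[-4.5,-14,11],"yaw":0.37,"jaw":50},{"delta_pos":[-4.5,-14,11],"yaw":0.37,"jaw":50},{"delta_pos":[-4.5,-14,11],"yaw":0.37,"jaw":50}])

```text
clock: 3.0
eef_pos: [432.8, -102.8, 122.2]
tcp_rot: [-3.14, -0.001, -1.084]
contact_force: [0.7, -0.1, 0.3]
opening: 0.502
grasp_force: 0.0
```

```bash
python3 go.py 434 -99.5 75 -62.5; python3 - <<'E'
from h import *
p,d,K,E=grab("wrist"); cv2.imwrite("pics/w1.png",p[:,:,::-1])
P=cloud(d,K,E); A=P[(d>0)]
m=(abs(A[:,0]-434)<35)&(abs(A[:,1]+99.5)<35)&(A[:,2]>58)&(A[:,2]<105); A=A[m]
for a,b in((60,75),(75,88),(88,105)):
    q=A[(A[:,2]>a)&(A[:,2]<b)]
    if len(q)>20:
        c=q.mean(0);w,v=np.linalg.eigh(np.cov((q-c)[:,:2].T)); print(a,len(q),c.round(1),np.sqrt(w).round(1),np.rad2deg(np.arctan(v[1,1]/v[0,1])).round(1),cv2.minAreaRect(q[:,:2].astype(np.float32)))
E
```

```text
t 3.0 p [ 432.8 -102.8  122.2] rot [-1.799e+02 -1.000e-01 -6.210e+01] F [ 0.7 -0.1  0.3] open 0.5 gf 0.0 q6 [-0.24  0.22  2.11 -0.    0.81  2.42]
delta cm [-0.23 -0.26  4.72] yaw 0.007
60 3051 [ 435.9 -103.2   64.9] [11.7 14.5] 27.1 ((435.5001525878906, -101.62705993652344), (47.21757507324219, 45.355838775634766), 27.531309127807617)
75 170 [ 445.1 -120.3   81.6] [0.7 3.9] 26.8 ((445.00396728515625, -119.32012176513672), (13.852392196655273, 3.475151300430298), 30.566057205200195)
88 2278 [ 435.8 -102.3   94.3] [ 3.9 13. ] -62.1 ((435.20294189453125, -100.79629516601562), (13.84635066986084, 45.186622619628906), 28.09025001525879)
```

Emit:
play_rows(steps=[{"delta_pos":[0,-0.3,2],"yaw":0,"jaw":50},{"delta_pos":[0,-0.3,4],"yaw":0,"jaw":50},{"delta_pos":[0,-0.3,5.1],"yaw":0,"jaw":50},{"delta_pos":[0,-0.3,5.1],"yaw":0,"jaw":50},{"delta_pos":[0,-0.3,5.1],"yaw":0,"jaw":10},{"delta_pos":[0,-0.3,5.1],"yaw":0,"jaw":5},{"delta_pos":[0,-0.3,5.1],"yaw":0,"jaw":5},{"delta_pos":[0,-0.3,5.1],"yaw":0,"jaw":5}], grip_force=50)

```text
clock: 3.85
eef_pos: [436.1, -100.5, 71.3]
tcp_rot: [-3.14, -0.001, -1.083]
contact_force: [1.5, 0.8, 7.0]
opening: 0.153
grasp_force: 52.3
```

Emit:
play_rows(steps=[{"delta_pos":[0,0,0],"yaw":0,"jaw":5},{"delta_pos":[0,0,0],"yaw":-0.1,"jaw":5},{"delta_pos":[0,0,0],"yaw":-0.22,"jaw":5},{"delta_pos":[0,0,0],"yaw":-0.34,"jaw":5},{"delta_pos":[0,0,0],"yaw":-0.46,"jaw":5},{"delta_pos":[0,0,0],"yaw":-0.58,"jaw":5},{"delta_pos":[0,0,0],"yaw":-0.7,"jaw":5},{"delta_pos":[0,0,0],"yaw":-0.82,"jaw":5}])

```text
clock: 4.65
eef_pos: [436.8, -99.7, 71.3]
tcp_rot: [-3.14, -0.003, -0.259]
contact_force: [4.0, 9.3, 5.2]
opening: 0.151
grasp_force: 52.1
```

Emit:
play_rows(steps=[{"delta_pos":[0,0,0],"yaw":-0.1,"jaw":5},{"delta_pos":[0,0,0],"yaw":-0.2,"jaw":5},{"delta_pos":[0,0,0],"yaw":-0.3,"jaw":5},{"delta_pos":[0,0,0],"yaw":-0.35,"jaw":5},{"delta_pos":[0,0,0],"yaw":-0.38,"jaw":5},{"delta_pos":[0,0,0],"yaw":-0.38,"jaw":5},{"delta_pos":[0,0,0],"yaw":-0.38,"jaw":5},{"delta_pos":[0,0,0],"yaw":-0.38,"jaw":5}])

```text
clock: 5.45
eef_pos: [436.9, -99.3, 71.3]
tcp_rot: [-3.14, -0.004, 0.113]
contact_force: [3.7, 10.6, 4.9]
opening: 0.151
grasp_force: 59.9
```

```bash
python3 go.py 435 -101 130 7; python3 -c "
from h import *;print(r.sense()['wrist_torque'])"
```

```text
t 5.45 p [436.9 -99.3  71.3] rot [-179.9   -0.2    6.5] F [ 3.7 10.6  4.9] open 0.15 gf 59.86561417579651 q6 [-0.23  0.32  2.13  0.    0.68  1.23]
delta cm [-0.2   0.14 -5.87] yaw -0.009
[ 1.8226921  -0.57813994 -1.22165319]
```

Emit:
play_rows(steps=[{"delta_pos":[0,0,0],"yaw":-0.04,"jaw":5},{"delta_pos":[0,0,0],"yaw":-0.08,"jaw":5},{"delta_pos":[0,0,0],"yaw":-0.08,"jaw":5},{"delta_pos":[0,0,0],"yaw":-0.08,"jaw":5},{"delta_pos":[0,0,0],"yaw":-0.04,"jaw":60},{"delta_pos":[0,0,0],"yaw":-0.04,"jaw":60},{"delta_pos":[0,0,0],"yaw":-0.04,"jaw":60},{"delta_pos":[0,0,0],"yaw":-0.04,"jaw":60}])

```text
clock: 6.25
eef_pos: [435.1, -100.4, 70.4]
tcp_rot: [3.141, 0.0, 0.158]
contact_force: [0.1, 0.4, -1.0]
opening: 0.599
grasp_force: 0.0
```

Emit:
play_rows(steps=[{"delta_pos":[0,0,-2],"yaw":0,"jaw":60},{"delta_pos":[0,0,-5],"yaw":0,"jaw":60},{"delta_pos":[0,0,-9],"yaw":0,"jaw":60},{"delta_pos":[0,0,-13],"yaw":0,"jaw":60},{"delta_pos":[0,0,-16],"yaw":0,"jaw":60},{"delta_pos":[0,0,-16],"yaw":0,"jaw":60},{"delta_pos":[0,0,-16],"yaw":0,"jaw":60},{"delta_pos":[0,0,-16],"yaw":0,"jaw":60}])

```text
clock: 7.05
eef_pos: [434.3, -100.2, 229.2]
tcp_rot: [-3.141, 0.002, 0.157]
contact_force: [0.5, -0.8, 0.3]
opening: 0.598
grasp_force: 0.0
```

```bash
python3 go.py 583 207 235 90; python3 - <<'E'
from h import *
p,d,K,E=grab("wrist"); cv2.imwrite("pics/w2.png",p[:,:,::-1])
P=cloud(d,K,E); A=P[(d>0)]
m=(abs(A[:,0]-435)<35)&(abs(A[:,1]+101)<35)&(A[:,2]>86)&(A[:,2]<105); q=A[m]
print(cv2.minAreaRect(q[:,:2].astype(np.float32)))
E
```

```text
t 7.05 p [ 434.3 -100.2  229.2] rot [-1.8e+02  1.0e-01  9.0e+00] F [ 0.5 -0.8  0.3] open 0.6 gf 0.0 q6 [-0.23  0.07  2.   -0.    1.07  1.18]
delta cm [ 19.49 -28.02  -0.58] yaw -1.414
((435.0948791503906, -99.7672119140625), (45.82048797607422, 13.9529447555542), 4.280863285064697)
```

Knob bar measured at 4.28° against the hob's 4.17°, so it is at the off stop. Now to the spoon.

Emit:
play_rows(steps=[{"delta_pos":[2,-2.9,-0.2],"yaw":-0.14,"jaw":60},{"delta_pos":[4.5,-6.4,-0.5],"yaw":-0.28,"jaw":60},{"delta_pos":[7,-10,-1],"yaw":-0.42,"jaw":60},{"delta_pos":[9.5,-13.6,-1.5],"yaw":-0.56,"jaw":60},{"delta_pos":[12,-17.2,-2],"yaw":-0.7,"jaw":60},{"delta_pos":[14.5,-20.8,-2],"yaw":-0.84,"jaw":60},{"delta_pos":[17,-24.4,-2],"yaw":-0.98,"jaw":60},{"delta_pos":[19.5,-28,-2],"yaw":-1.12,"jaw":60}])

```text
clock: 7.9
eef_pos: [583.9, 208.2, 248.5]
tcp_rot: [-3.14, 0.002, 1.283]
contact_force: [1.5, -1.4, 0.8]
opening: 0.598
grasp_force: 0.0
```

Emit:
play_rows(steps=[{"delta_pos":[0,0,0],"yaw":-0.14,"jaw":60},{"delta_pos":[0,0,0],"yaw":-0.29,"jaw":60},{"delta_pos":[0,0,0],"yaw":-0.29,"jaw":60},{"delta_pos":[0,0,0],"yaw":-0.29,"jaw":60},{"delta_pos":[0,0,0],"yaw":-0.29,"jaw":60},{"delta_pos":[0,0,0],"yaw":-0.29,"jaw":60},{"delta_pos":[0,0,0],"yaw":-0.29,"jaw":60},{"delta_pos":[0,0,0],"yaw":-0.29,"jaw":60}])

```text
clock: 8.7
eef_pos: [584.1, 206.5, 250.5]
tcp_rot: [3.141, -0.0, 1.566]
contact_force: [-0.5, 0.4, -0.2]
opening: 0.602
grasp_force: 0.0
```

```bash
python3 go.py 583 207 137 90; python3 - <<'E'
from h import *
p,d,K,E=grab("wrist"); cv2.imwrite("pics/w3.png",p[:,:,::-1]); print(E[:3,3].round())
P=cloud(d,K,E); A=P[(d>0)]
m=(abs(A[:,0]-583)<40)&(A[:,1]>165)&(A[:,1]<262)&(A[:,2]>105)&(A[:,2]<225); A=A[m]; print(len(A))
for z in range(105,215,10):
    q=A[(A[:,2]>z)&(A[:,2]<z+10)]
    if len(q)>10: print(z,len(q),q.mean(0).round(1),q.min(0).round(),q.max(0).round())
E
```

```text
t 8.7 p [584.1 206.5 250.5] rot [180.   -0.   89.7] F [-0.5  0.4 -0.2] open 0.6 gf 0.0 q6 [0.34 0.33 1.63 0.   1.19 0.34]
delta cm [ 0.05 -0.11 11.35] yaw -0.005
[583. 277. 393.]
911
105 12 [585.1 209.2 109.6] [578. 208. 105.] [592. 210. 113.]
115 13 [585.5 210.8 119.9] [577. 209. 115.] [593. 212. 123.]
125 15 [584.1 212.9 129.4] [577. 211. 126.] [592. 214. 135.]
135 15 [584.6 215.1 140.1] [578. 214. 136.] [591. 216. 145.]
145 20 [585.8 216.9 151.3] [577. 215. 147.] [593. 218. 155.]
155 19 [583.2 218.8 160.9] [576. 217. 156.] [591. 220. 165.]
165 21 [584.  220.7 170.5] [576. 219. 166.] [591. 222. 175.]
175 29 [583.9 222.4 180.1] [576. 219. 175.] [592. 224. 185.]
185 29 [584.  224.5 190.4] [576. 223. 185.] [591. 226. 195.]
195 738 [583.4 219.8 200.1] [574. 212. 195.] [592. 226. 203.]
```

View pics/w3.png

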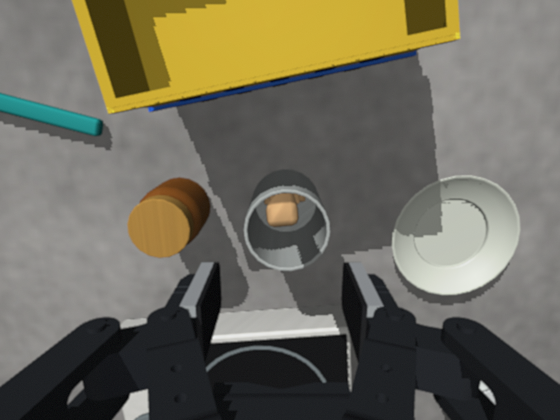

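The handle end shows at (283,208), inside and above the cup rim at (287,230). The cloud puts the grip at (584,211,157) with an 11° lean to +y, matching the description. I'll grip across the lean.

Emit:
play_rows(steps=[{"delta_pos":[0.5,0,2.5],"yaw":0,"jaw":60},{"delta_pos":[0.5,0,5],"yaw":0,"jaw":60},{"delta_pos":[0.5,0,7.5],"yaw":0,"jaw":60},{"delta_pos":[0.5,0,9.5],"yaw":0,"jaw":60},{"delta_pos":[0.5,0,10.8],"yaw":0,"jaw":60},{"delta_pos":[0.5,0,10.8],"yaw":0,"jaw":60},{"delta_pos":[0.5,0,10.8],"yaw":0,"jaw":40},{"delta_pos":[0.5,0,10.8],"yaw":0,"jaw":25}], grip_force=100)

```text
clock: 9.55
eef_pos: [584.8, 212.0, 143.6]
tcp_rot: [3.14, -0.001, 1.567]
contact_force: [-0.2, 0.5, 0.7]
opening: 0.267
grasp_force: 0.0
```

Emit:
play_rows(steps=[{"delta_pos":[0,0,0],"yaw":0,"jaw":8},{"delta_pos":[0,0,0],"yaw":0,"jaw":8},{"delta_pos":[0,0,0],"yaw":0,"jaw":8},{"delta_pos":[0,0,0],"yaw":0,"jaw":8},{"delta_pos":[0,0,-0.5],"yaw":0,"jaw":8},{"delta_pos":[0,0,-1.5],"yaw":0,"jaw":8},{"delta_pos":[0,0,-3],"yaw":0,"jaw":8},{"delta_pos":[0,0,-4.5],"yaw":0,"jaw":8}])

```text
clock: 10.35
eef_pos: [583.9, 211.7, 188.7]
tcp_rot: [-3.141, -0.0, 1.567]
contact_force: [0.6, 0.6, -0.1]
opening: 0.196
grasp_force: 96.0
```

```bash
python3 go.py 584 211 302 90
```

```text
t 10.35 p [583.9 211.7 188.7] rot [-180.    -0.    89.8] F [ 0.6  0.6 -0.1] open 0.2 gf 96.03393254801631 q6 [0.35 0.39 1.68 0.   1.07 0.35]
delta cm [-7.000e-02  1.000e-02 -1.133e+01] yaw -0.004
```

Emit:
play_rows(steps=[{"delta_pos":[0,0,-2],"yaw":0,"jaw":8},{"delta_pos":[0,0,-4.5],"yaw":0,"jaw":8},{"delta_pos":[0,0,-7],"yaw":0,"jaw":8},{"delta_pos":[0,0,-9.5],"yaw":0,"jaw":8},{"delta_pos":[0,0,-11.5],"yaw":0,"jaw":8},{"delta_pos":[0,0,-11.5],"yaw":0,"jaw":8},{"delta_pos":[0,0,-11.5],"yaw":0,"jaw":8},{"delta_pos":[0,0,-11.5],"yaw":0,"jaw":8}])

```text
clock: 11.15
eef_pos: [583.4, 211.4, 301.4]
tcp_rot: [-3.14, 0.0, 1.567]
contact_force: [0.6, -0.1, -1.3]
opening: 0.198
grasp_force: 96.1
```

Emit:
play_rows(steps=[{"delta_pos":[-2,0,0],"yaw":0.13,"jaw":8},{"delta_pos":[-5,0,0],"yaw":0.26,"jaw":8},{"delta_pos":[-8,0,0],"yaw":0.39,"jaw":8},{"delta_pos":[-11,0,0],"yaw":0.52,"jaw":8},{"delta_pos":[-14,0,0],"yaw":0.65,"jaw":8},{"delta_pos":[-17,0,0],"yaw":0.78,"jaw":8},{"delta_pos":[-20,0,0],"yaw":0.91,"jaw":8},{"delta_pos":[-22,0,0],"yaw":1.04,"jaw":8}])

```text
clock: 11.95
eef_pos: [582.3, -10.2, 301.0]
tcp_rot: [-3.141, 0.002, 0.521]
contact_force: [-0.0, 0.5, -0.7]
opening: 0.196
grasp_force: 96.1
```

```bash
python3 go.py 587 -330 302 -84.4; python3 - <<'E'
from h import *
s=r.sense(); t=np.array(s["eef_pos"]); w=s["tcp_rot"][2]
for n in("top","side"):
    p,d,K,E=grab(n); A=cloud(d,K,E); c=p.astype(int)
    m=(d>0)&(np.hypot(A[...,0]-t[0],A[...,1]-t[1])<60)&(A[...,2]<t[2]-2)&(A[...,2]>t[2]-160)
    a=A[m]; b=a-t; X=b[:,0]*np.cos(w)+b[:,1]*np.sin(w); Y=b[:,0]*np.sin(w)-b[:,1]*np.cos(w)
    print(n,len(a))
    for z in range(-150,0,25):
        k=(b[:,2]>z)&(b[:,2]<z+25)
        if k.sum()>3: print(z,k.sum(),X[k].min().round(),np.median(X[k]).round(),X[k].max().round(),Y[k].min().round(),Y[k].max().round(),b[k,2].min().round())
    cp=A[(d>0)&(abs(A[...,0]-588)<50)&(abs(A[...,1]-174)<50)&(abs(A[...,2]-99)<7)]; print("cup",cv2.minEnclosingCircle(cp[:,:2].astype(np.float32)))
E
```

```text
t 11.95 p [582.3 -10.2 301. ] rot [-1.80e+02  1.00e-01  2.98e+01] F [-0.   0.5 -0.7] open 0.2 gf 96.13917136564851 q6 [-0.02  0.23  1.65 -0.    1.27  1.03]
delta cm [-15.51  27.98  -0.1 ] yaw 1.994
top 188
-150 22 -35.0 -33.0 -31.0 -18.0 21.0 -138.0
-125 46 -34.0 -30.0 -26.0 -18.0 20.0 -124.0
-100 66 -28.0 -24.0 -14.0 -19.0 21.0 -100.0
-75 27 -24.0 -22.0 -17.0 -12.0 10.0 -75.0
-50 26 -20.0 -17.0 -13.0 -8.0 10.0 -49.0
cup ((588.1597900390625, 176.72962951660156), 36.525489807128906)
side 204
-150 17 -38.0 -35.0 -28.0 -20.0 19.0 -136.0
-125 41 -38.0 -32.0 -23.0 -21.0 19.0 -125.0
-100 46 -30.0 -27.0 -17.0 -20.0 22.0 -99.0
-75 34 -27.0 -21.0 -9.0 -12.0 2.0 -74.0
-50 34 -24.0 -16.0 -4.0 -11.0 7.0 -49.0
-25 32 -18.0 -12.0 -3.0 -10.0 6.0 -24.0
cup ((585.6060180664062, 172.40191650390625), 38.829715728759766)
```

Emit:
play_rows(steps=[{"delta_pos":[-2,3.6,0],"yaw":0.13,"jaw":8},{"delta_pos":[-4,7.2,0],"yaw":0.26,"jaw":8},{"delta_pos":[-6,10.8,0],"yaw":0.39,"jaw":8},{"delta_pos":[-8,14.4,0],"yaw":0.52,"jaw":8},{"delta_pos":[-10,18,0],"yaw":0.65,"jaw":8},{"delta_pos":[-12,21.6,0],"yaw":0.78,"jaw":8},{"delta_pos":[-14,25.2,0],"yaw":0.91,"jaw":8},{"delta_pos":[-15.7,28.5,0],"yaw":1.04,"jaw":8}])

```text
clock: 12.85
eef_pos: [590.7, -334.5, 301.2]
tcp_rot: [-3.141, 0.002, -0.516]
contact_force: [0.5, 0.2, -0.8]
opening: 0.195
grasp_force: 96.3
```

Emit:
play_rows(steps=[{"delta_pos":[0,0,0],"yaw":0.13,"jaw":8},{"delta_pos":[0,0,0],"yaw":0.26,"jaw":8},{"delta_pos":[0,0,0],"yaw":0.39,"jaw":8},{"delta_pos":[0,0,0],"yaw":0.52,"jaw":8},{"delta_pos":[0,0,1],"yaw":0.65,"jaw":8},{"delta_pos":[0,0,2],"yaw":0.78,"jaw":8},{"delta_pos":[0,0,3],"yaw":0.91,"jaw":8},{"delta_pos":[0,0,4],"yaw":0.95,"jaw":8}])

```text
clock: 13.65
eef_pos: [590.9, -332.4, 260.8]
tcp_rot: [3.14, 0.001, -1.465]
contact_force: [0.2, -0.4, -0.5]
opening: 0.194
grasp_force: 96.4
```

```bash
python3 go.py 587 -335 201 -84.4; python3 - <<'E'
from h import *
p,d,K,E=grab("top"); A=cloud(d,K,E)
for lo,hi in((122,140),):
    q=A[(d>0)&(abs(A[...,0]-577)<80)&(abs(A[...,1]+220)<75)&(A[...,2]>lo)&(A[...,2]<hi)]; print(len(q),cv2.minEnclosingCircle(q[:,:2].astype(np.float32)),q.mean(0))
E
```

```text
t 13.65 p [ 590.9 -332.4  260.8] rot [ 1.799e+02  1.000e-01 -8.390e+01] F [ 0.2 -0.4 -0.5] open 0.19 gf 96.373211145401 q6 [-0.51  0.41  1.48  0.    1.25  2.52]
delta cm [0.22 0.41 5.98] yaw 0.009
170 ((584.3446655273438, -223.98643493652344), 56.77434158325195) [ 579.04374578 -230.2141755   128.54590072]
```

Emit:
play_rows(steps=[{"delta_pos":[0.1,0.3,1.5],"yaw":0,"jaw":8},{"delta_pos":[0.2,0.4,3],"yaw":0,"jaw":8},{"delta_pos":[0.2,0.4,4.5],"yaw":0,"jaw":8},{"delta_pos":[0.2,0.4,5.9],"yaw":0,"jaw":8},{"delta_pos":[0.2,0.4,5.9],"yaw":0,"jaw":8},{"delta_pos":[-0.3,0.4,5.9],"yaw":0,"jaw":8},{"delta_pos":[-0.8,0.4,5.9],"yaw":0,"jaw":8},{"delta_pos":[-1.3,0.4,5.9],"yaw":0,"jaw":8}])

```text
clock: 14.5
eef_pos: [585.8, -320.8, 204.2]
tcp_rot: [-3.14, -0.001, -1.463]
contact_force: [-0.1, 0.0, -0.5]
opening: 0.198
grasp_force: 96.3
```

Emit:
play_rows(steps=[{"delta_pos":[-0.5,0,0],"yaw":0,"jaw":8},{"delta_pos":[-1,0,0],"yaw":0,"jaw":8},{"delta_pos":[-1.5,0,0],"yaw":0,"jaw":8},{"delta_pos":[-2,0,0],"yaw":0,"jaw":8},{"delta_pos":[-2.6,0,0],"yaw":0,"jaw":8},{"delta_pos":[-3.2,0,0],"yaw":0,"jaw":8},{"delta_pos":[-3.8,0,0],"yaw":0,"jaw":8},{"delta_pos":[-4.4,0,0],"yaw":0,"jaw":8}])

```text
clock: 15.3
eef_pos: [580.6, -276.9, 203.4]
tcp_rot: [3.142, -0.0, -1.463]
contact_force: [0.5, -4.5, 2.6]
opening: 0.2
grasp_force: 98.0
```

```bash
python3 go.py 570 -150 201 -84.4; python3 - <<'E'
from h import *
for n in("top","side"):
    p,d,K,E=grab(n); A=cloud(d,K,E); cv2.imwrite(f"pics/{n}2.png",p[:,:,::-1])
    v=vision.cut_out(n,"pot")
    for c in v[:2]:
        q=A[c["region"]&(d>0)]; q=q[(q[:,2]>118)&(q[:,2]<142)]
        if len(q)>10: print(n,round(c["conf"],2),c["uv"],len(q),cv2.minAreaRect(q[:,:2].astype(np.float32)),cv2.minEnclosingCircle(q[:,:2].astype(np.float32)))
E
```

```text
t 15.3 p [ 580.6 -276.9  203.4] rot [180.   -0.  -83.8] F [ 0.5 -4.5  2.6] open 0.2 gf 97.95111257582903 q6 [-0.45  0.41  1.62 -0.    1.12  2.59]
delta cm [-12.73  -0.31   0.24] yaw 0.01
top 0.85 [338.9, 184.8] 189 ((570.1245727539062, -196.48129272460938), (98.53632354736328, 113.67155456542969), 59.91604995727539) ((570.2796630859375, -196.21360778808594), 65.8246078491211)
side 0.73 [289.8, 180.1] 220 ((567.7091064453125, -192.47210693359375), (99.65979766845703, 107.15044403076172), 57.29759216308594) ((564.9937744140625, -184.97579956054688), 63.7218017578125)
```

Emit:
play_rows(steps=[{"delta_pos":[-0.6,0,0],"yaw":0,"jaw":8},{"delta_pos":[-1.3,0,0],"yaw":0,"jaw":8},{"delta_pos":[-2,0,0],"yaw":0,"jaw":8},{"delta_pos":[-2.7,0,0],"yaw":0,"jaw":8},{"delta_pos":[-3.4,0,0],"yaw":0,"jaw":8},{"delta_pos":[-4.1,0,0],"yaw":0,"jaw":8},{"delta_pos":[-4.8,0,0],"yaw":0,"jaw":8},{"delta_pos":[-5.5,0,0],"yaw":0,"jaw":8}])

```text
clock: 16.3
eef_pos: [574.7, -222.2, 203.4]
tcp_rot: [-3.142, -0.0, -1.463]
contact_force: [0.9, -1.7, -0.8]
opening: 0.193
grasp_force: 97.7
```

Emit:
play_rows(steps=[{"delta_pos":[-0.7,0,0],"yaw":0,"jaw":8},{"delta_pos":[-1.4,0,0],"yaw":0,"jaw":8},{"delta_pos":[-2.1,0,0],"yaw":0,"jaw":8},{"delta_pos":[-2.8,0,0],"yaw":0,"jaw":8},{"delta_pos":[-3.4,0,0],"yaw":0,"jaw":8},{"delta_pos":[-4.0,0,0],"yaw":0,"jaw":8},{"delta_pos":[-4.5,0,0],"yaw":0,"jaw":8},{"delta_pos":[-5,0,0],"yaw":0,"jaw":8}])

```text
clock: 17.1
eef_pos: [569.4, -172.7, 203.4]
tcp_rot: [-3.142, -0.0, -1.463]
contact_force: [0.7, -3.3, -2.1]
opening: 0.196
grasp_force: 97.5
```

```bash
cat > pot.py <<'E'
from h import *
for n in("top","side"):
    p,d,K,E=grab(n); A=cloud(d,K,E); cv2.imwrite(f"pics/{n}3.png",p[:,:,::-1])
    v=vision.cut_out(n,"pot")
    for c in v[:2]:
        q=A[c["region"]&(d>0)]; q=q[(q[:,2]>118)&(q[:,2]<142)]
        if len(q)>10: print(n,round(c["conf"],2),c["uv"],len(q),cv2.minAreaRect(q[:,:2].astype(np.float32)),cv2.minEnclosingCircle(q[:,:2].astype(np.float32)))
E
python3 go.py 563 -138 201 -84.4; python3 pot.py
```

```text
t 17.1 p [ 569.4 -172.7  203.4] rot [-180.    -0.   -83.8] F [ 0.7 -3.3 -2.1] open 0.2 gf 97.54732036963105 q6 [-0.3   0.33  1.73 -0.    1.08  2.74]
delta cm [-3.52  0.26  0.24] yaw 0.01
top 0.85 [295.0, 187.6] 137 ((561.0851440429688, -83.2748031616211), (78.31088256835938, 126.09974670410156), 73.75992584228516) ((558.5709838867188, -91.39091491699219), 65.81241607666016)
side 0.85 [273.9, 203.3] 237 ((556.2936401367188, -89.33651733398438), (100.693115234375, 106.51419830322266), 58.42475891113281) ((554.3668823242188, -90.70886993408203), 63.7772216796875)
```

Emit:
play_rows(steps=[{"delta_pos":[-0.5,0,0],"yaw":0,"jaw":8},{"delta_pos":[-1.1,0,0],"yaw":0,"jaw":8},{"delta_pos":[-1.7,0,0],"yaw":0,"jaw":8},{"delta_pos":[-2.3,0,0],"yaw":0,"jaw":8},{"delta_pos":[-2.8,0,0],"yaw":0,"jaw":8},{"delta_pos":[-3.3,0,0],"yaw":0,"jaw":8},{"delta_pos":[-3.6,0,0],"yaw":0,"jaw":8},{"delta_pos":[-3.6,0,0],"yaw":0,"jaw":8}])

```text
clock: 18.1
eef_pos: [565.4, -136.5, 203.3]
tcp_rot: [3.141, 0.001, -1.463]
contact_force: [1.0, -0.5, 0.0]
opening: 0.197
grasp_force: 97.0
```

Emit:
play_rows(steps=[{"delta_pos":[0.8,0,0],"yaw":0,"jaw":8},{"delta_pos":[2,0,0],"yaw":0,"jaw":8},{"delta_pos":[4,0,0],"yaw":0,"jaw":8},{"delta_pos":[6,0,-2],"yaw":0,"jaw":8},{"delta_pos":[7,0,-5],"yaw":0,"jaw":8},{"delta_pos":[8,0,-8],"yaw":0,"jaw":8},{"delta_pos":[8,0,-11],"yaw":0,"jaw":8},{"delta_pos":[8,0,-12],"yaw":0,"jaw":8}])

```text
clock: 18.9
eef_pos: [575.1, -218.4, 326.4]
tcp_rot: [-3.138, -0.002, -1.464]
contact_force: [0.4, 0.1, -0.4]
opening: 0.195
grasp_force: 97.2
```

```bash
python3 go.py 563 -138 201 -84.4; python3 pot.py
```

```text
t 18.9 p [ 575.1 -218.4  326.4] rot [-1.798e+02 -1.000e-01 -8.390e+01] F [ 0.4  0.1 -0.4] open 0.2 gf 97.16225992888212 q6 [-0.37  0.26  1.55  0.    1.33  2.67]
delta cm [-8.12  0.35 12.54] yaw 0.009
top 0.89 [286.5, 188.2] 191 ((554.488037109375, -55.81776428222656), (98.91356658935547, 116.99266815185547), 63.565731048583984) ((556.005126953125, -54.81916427612305), 66.42276000976562)
side 0.59 [269.2, 207.0] 238 ((554.2535400390625, -53.305511474609375), (104.27613830566406, 107.70396423339844), 54.772979736328125) ((552.677734375, -50.96367645263672), 66.36585998535156)
```

View pics/top3.png

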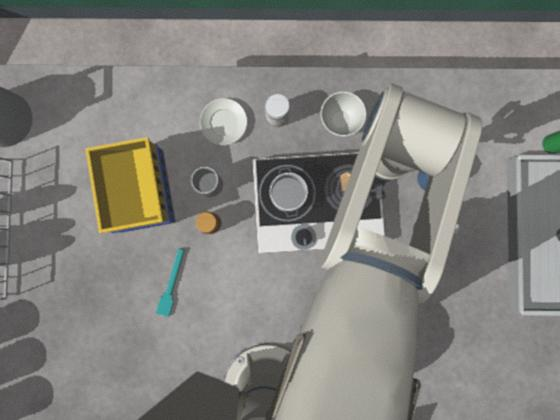

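The pot is at (288,190), inside the circle centred near (287,192) px, and measures about 4 mm off centre. Next is the crate. The spoon turns back and goes over at height.

Emit:
play_rows(steps=[{"delta_pos":[-2.3,-0.25,0],"yaw":-0.135,"jaw":8},{"delta_pos":[-4.7,-0.5,0],"yaw":-0.27,"jaw":8},{"delta_pos":[-7,-0.75,0],"yaw":-0.405,"jaw":8},{"delta_pos":[-9.4,-1,0],"yaw":-0.54,"jaw":8},{"delta_pos":[-11.8,-1.25,0],"yaw":-0.675,"jaw":8},{"delta_pos":[-14.2,-1.5,0],"yaw":-0.81,"jaw":8},{"delta_pos":[-16.5,-1.75,0],"yaw":-0.945,"jaw":8},{"delta_pos":[-18.9,-2,0],"yaw":-1.08,"jaw":8}])

```text
clock: 19.9
eef_pos: [572.7, -25.6, 321.2]
tcp_rot: [3.141, 0.003, -0.377]
contact_force: [0.8, 0.0, -1.3]
opening: 0.196
grasp_force: 97.3
```

Emit:
play_rows(steps=[{"delta_pos":[-0.9,-2.2,0],"yaw":-0.135,"jaw":8},{"delta_pos":[-1.8,-4.4,0],"yaw":-0.27,"jaw":8},{"delta_pos":[-2.7,-6.6,0],"yaw":-0.405,"jaw":8},{"delta_pos":[-3.6,-8.8,0],"yaw":-0.54,"jaw":8},{"delta_pos":[-4.5,-11,0],"yaw":-0.675,"jaw":8},{"delta_pos":[-5.4,-13.2,0],"yaw":-0.81,"jaw":8},{"delta_pos":[-6.3,-15.4,0],"yaw":-0.945,"jaw":8},{"delta_pos":[-7.1,-17.6,0],"yaw":-1.08,"jaw":8}])

```text
clock: 20.7
eef_pos: [572.5, 164.0, 321.1]
tcp_rot: [-3.14, 0.003, 0.703]
contact_force: [-0.5, -0.2, -0.8]
opening: 0.198
grasp_force: 97.3
```

Emit:
play_rows(steps=[{"delta_pos":[1.5,-1.8,0],"yaw":-0.135,"jaw":8},{"delta_pos":[3,-3.6,0],"yaw":-0.27,"jaw":8},{"delta_pos":[4.5,-5.4,0],"yaw":-0.405,"jaw":8},{"delta_pos":[6,-7.2,0],"yaw":-0.54,"jaw":8},{"delta_pos":[7.5,-9,0],"yaw":-0.675,"jaw":8},{"delta_pos":[9,-10.8,0],"yaw":-0.81,"jaw":8},{"delta_pos":[10.5,-12.6,0],"yaw":-0.945,"jaw":8},{"delta_pos":[11.6,-14.1,0],"yaw":-1.08,"jaw":8}])

```text
clock: 21.5
eef_pos: [571.1, 346.7, 320.7]
tcp_rot: [-3.138, 0.001, 1.783]
contact_force: [-0.1, 0.1, -0.1]
opening: 0.2
grasp_force: 97.3
```

```bash
python3 go.py 572.7 344.6 223 101.4; python3 - <<'E'
from h import *
s=r.sense(); t=np.array(s["eef_pos"]); w=s["tcp_rot"][2]
for n in("top","side"):
    p,d,K,E=grab(n); A=cloud(d,K,E)
    m=(d>0)&(np.hypot(A[...,0]-t[0],A[...,1]-t[1])<60)&(A[...,2]<t[2]-2)&(A[...,2]>t[2]-160)
    a=A[m]; b=a-t; X=b[:,0]*np.cos(w)+b[:,1]*np.sin(w); Y=b[:,0]*np.sin(w)-b[:,1]*np.cos(w)
    for z in range(-150,0,25):
        k=(b[:,2]>z)&(b[:,2]<z+25)
        if k.sum()>3: print(n,z,k.sum(),X[k].min().round(),np.median(X[k]).round(),X[k].max().round(),b[k,2].min().round())
E
```

```text
t 21.5 p [571.1 346.7 320.7] rot [-1.798e+02  1.000e-01  1.022e+02] F [-0.1  0.1 -0.1] open 0.2 gf 97.30095338076353 q6 [0.54 0.36 1.43 0.   1.36 0.33]
delta cm [-0.24  0.11  9.77] yaw 0.014
top -150 41 -36.0 -33.0 -26.0 -138.0
top -125 82 -34.0 -29.0 -24.0 -125.0
top -100 99 -28.0 -25.0 -15.0 -100.0
top -75 50 -26.0 -22.0 -11.0 -75.0
top -50 52 -21.0 -17.0 -8.0 -50.0
top -25 52 -16.0 -13.0 -5.0 -25.0
side -150 27 -33.0 -23.0 -20.0 -140.0
side -125 53 -29.0 -19.0 -16.0 -124.0
side -100 59 -24.0 -15.0 -9.0 -100.0
side -75 38 -20.0 -8.0 -4.0 -74.0
side -50 38 -17.0 -4.0 1.0 -50.0
side -25 22 -10.0 1.0 5.0 -24.0
```

Emit:
play_rows(steps=[{"delta_pos":[-0.1,0.1,2.5],"yaw":0,"jaw":8},{"delta_pos":[-0.1,0.1,5],"yaw":0,"jaw":8},{"delta_pos":[-0.1,0.1,7],"yaw":0,"jaw":8},{"delta_pos":[-0.1,0.1,8.5],"yaw":0,"jaw":8},{"delta_pos":[-0.1,0.1,9.4],"yaw":0,"jaw":8},{"delta_pos":[-0.1,0.1,9.7],"yaw":0,"jaw":8},{"delta_pos":[-0.1,0.1,9.7],"yaw":0,"jaw":8},{"delta_pos":[-0.1,0.1,9.7],"yaw":0,"jaw":8}])

```text
clock: 22.4
eef_pos: [573.7, 345.1, 227.3]
tcp_rot: [3.14, -0.0, 1.777]
contact_force: [-0.5, -1.1, -0.4]
opening: 0.198
grasp_force: 97.5
```

Emit:
play_rows(steps=[{"delta_pos":[0,0,0],"yaw":0,"jaw":50},{"delta_pos":[0,0,0],"yaw":0,"jaw":80},{"delta_pos":[0,0,0],"yaw":0,"jaw":90},{"delta_pos":[0,0,0],"yaw":0,"jaw":90},{"delta_pos":[0,0,0],"yaw":0,"jaw":90},{"delta_pos":[0,0,0],"yaw":0,"jaw":90},{"delta_pos":[0,0,-2],"yaw":0,"jaw":90},{"delta_pos":[0,0,-4],"yaw":0,"jaw":90}])

```text
clock: 23.2
eef_pos: [572.8, 344.6, 266.1]
tcp_rot: [-3.14, 0.001, 1.777]
contact_force: [-0.2, 0.3, 0.2]
opening: 0.903
grasp_force: 0.0
```

Emit:
play_rows(steps=[{"delta_pos":[-3,0,-4],"yaw":0,"jaw":90},{"delta_pos":[-6,0,-8],"yaw":0,"jaw":90},{"delta_pos":[-10,0,-11],"yaw":0,"jaw":90},{"delta_pos":[-14,0,-11],"yaw":0,"jaw":90},{"delta_pos":[-18,0,-11],"yaw":0,"jaw":90},{"delta_pos":[-22,0,-11],"yaw":0,"jaw":90},{"delta_pos":[-22,0,-11],"yaw":0,"jaw":90},{"delta_pos":[-22,0,-11],"yaw":0,"jaw":90}])

```text
clock: 24.0
eef_pos: [618.4, 128.8, 376.4]
tcp_rot: [3.142, -0.0, 1.775]
contact_force: [0.8, 0.1, -0.1]
opening: 0.9
grasp_force: 0.0
```

```bash
python3 go.py 0 0 0 0; python3 pot.py; python3 - <<'E'
import cv2,numpy as np
t=cv2.imread("pics/top3.png")[110:260,60:400];s=cv2.imread("pics/side3.png")[120:370,80:400]
cv2.imwrite("pics/end.png",np.vstack([cv2.resize(t,(600,265)),cv2.resize(s,(416,325)) if 0 else cv2.copyMakeBorder(cv2.resize(s,(428,335)),0,0,0,172,cv2.BORDER_CONSTANT)]))
E
```

```text
t 24.0 p [618.4 128.8 376.4] rot [180.   -0.  101.7] F [ 0.8  0.1 -0.1] open 0.9 gf 0.0 q6 [ 0.2   0.27  1.44  0.    1.44 -0.  ]
delta cm [ -0.08 -63.17  37.64] yaw 1.775
top 0.57 [286.3, 186.7] 188 ((555.974853515625, -53.953216552734375), (111.4812240600586, 102.37996673583984), 51.393310546875) ((555.5453491210938, -52.69594955444336), 66.00102233886719)
side 0.81 [269.4, 204.7] 245 ((551.803955078125, -50.988243103027344), (102.19373321533203, 112.71061706542969), 56.8903923034668) ((552.06005859375, -53.87614440917969), 67.25174713134766)
```

View pics/end.png

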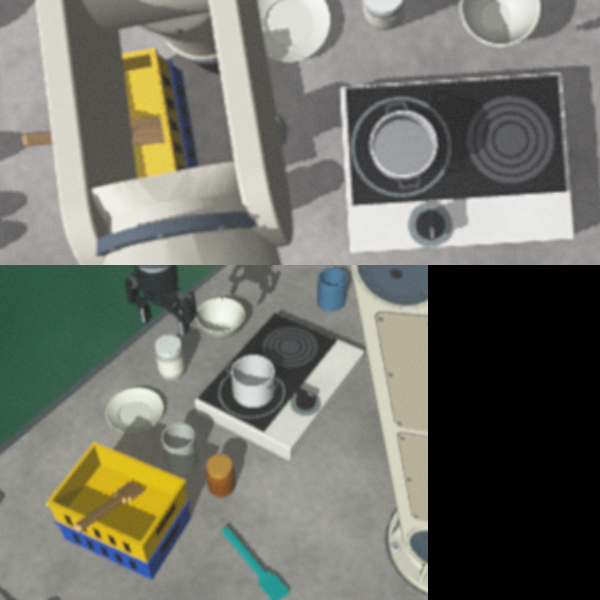

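The spoon rests blade-in with its handle over the far rim, the cup stands, the pot is in the circle and the knob is off. I'll check the blade height before handing in.

```bash
python3 - <<'E'
from h import *
p,d,K,E=grab("side"); A=cloud(d,K,E)
for c in vision.cut_out("side","spoon")[:3]:
    q=A[c["region"]&(d>0)]-np.array([566.6,375,80]); a=np.deg2rad(11.4)
    X=q[:,0]*np.cos(a)+q[:,1]*np.sin(a); Y=-q[:,0]*np.sin(a)+q[:,1]*np.cos(a)
    print(c["conf"],c["uv"])
    if abs(np.median(X))>110: continue
    for y in range(-80,160,20):
        k=(Y>=y)&(Y<y+20)
        if k.sum()>3: print(y,k.sum(),np.median(X[k]).round(),np.percentile(q[k,2],[10,50,90]).round())
E
```

```text
0.69 [274.1, 351.2]
0.68 [162.5, 294.9]
-80 5 1.0 [-1.  6.  7.]
-60 64 -2.0 [ 9. 14. 19.]
-40 71 -2.0 [20. 25. 30.]
-20 71 -5.0 [27. 34. 42.]
0 45 -2.0 [42. 49. 54.]
20 44 -1.0 [49. 57. 63.]
40 45 -1.0 [63. 71. 76.]
60 48 0.0 [71. 81. 87.]
80 50 -1.0 [85. 92. 99.]
100 55 2.0 [ 95. 101. 106.]
```

The blade edge is on the crate floor at crate y of about -64, z about 5 mm. Everything is in place, so I'm handing in.

```bash
python3 -c "
from rig import r
print(r.sign_off())"
```

```text
the job is handed in; nothing more can be done
None
```

I turned the hob off, pushed the pot into the resting circle with the wooden spoon (about 4 to 8 mm off centre), and left the spoon blade down in the upper crate. The job is handed in, but no verdict came back.

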